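Return the crumb tray under the bread board

TASK

Slide the metal crumb tray through the open end of the slatted bread board, under its deck, until it is fully home. Then swing the board's keeper all the way across in front of the tray, so that the tray cannot slide out again. Leave the sugar shaker, the honey jar and the spread tub standing where they are.

Things in the scene. Friction and masses are not known exactly. Their poses are not given: they have to be found in the camera images.
- bread_board: Fixed wooden bread board, 190 x 150 mm: slatted deck 40 to 50 mm above the worktop on two side rails, an end wall, no floor (the tray runs on the worktop). Origin: centre of its footprint at worktop height, z up. The mouth is at x = -95 mm; the tray goes in along +x. Space between rails: 115 mm wide (y -57.5 to +57.5). End wall's inner face at x = +79 mm.
- crumb_tray: Loose aluminium tray, 0.25 to 0.5 kg, flat on the worktop: pan 172 x 110 mm, 18 high. Origin: centre of the pan's underside, z up. At its -x end a panel (36 mm high, outer face x = -90 mm) carries the handle; the plain +x end goes in first. Fully home it touches the board's end wall: origin at x = -7 mm, y = 0 in the board's frame, axes parallel, handle sticking out of the mouth.
- board_mouth (a point): Middle of the bread board's mouth at worktop height (x = -95 mm, y = 0 in the board's frame, same axes). Thin splayed steel guides, 25 mm high, reach about 20 mm out from each rail here and widen the entry by about 4 mm a side.
- keeper_pivot (a point): The keeper's vertical pivot on the deck's top, at x = -75 mm, y = +45 mm in the board's frame, 50 mm above the worktop. At keeper angle q the knob is at (-75 - 42 cos q, 45 + 42 sin q) mm in the board's frame.
- tray_handle (a point): Grip point on the tray's handle: an upright steel fin 12 mm thick (along the tray's y), reaching from x = -89 to -149 mm in the tray's frame, 4 to 50 mm above the worktop. The point is at x = -126 mm, y = 0, 36 mm up. Same axes as the tray. Pinch the fin from above across the tray's y.
- keeper (a joint): Angle of the keeper, a flat steel arm on the deck beside the mouth. 0 = shut (a stop): it points along the board's -x, its 16 mm wide down-turned tip (down to 28 mm above the worktop) hanging about 15 mm in front of the home tray's panel. It opens to 1.75; at 1.57 it points along the board's +y. It starts open, moves with 1 to 2 N at the knob and stays where left.
- keeper_knob (a point): Upright round steel knob on the keeper's free end, 12 mm in diameter, from 56 to 91 mm above the worktop, 42 mm from the pivot; this point is on its axis, 80 mm up.
- bagel_slicer: Fixed grey guillotine slicer behind the bread board, an obstacle: base 200 x 240 mm (x by y), two uprights and a top handle, 345 mm high; always in the same place. Origin: centre of its base at worktop height. Go round it, not over it.
- sugar_shaker: Glass sugar shaker with a grey cap, 44 mm across, 90 mm high, a bystander. Origin: centre of its underside.
- honey_jar: Honey jar with a white lid, 60 mm across, 99 mm high, a bystander. Origin: centre of its underside.
- tub: White and green spread tub, 72 mm across, 71 mm high, a bystander. Origin: centre of its underside.

How it is judged (in metres and radians):
On the way:
1. the crumb tray is fully home under the board (x of crumb_tray in the frame of bread_board between -0.016 and 0 m and y of crumb_tray in the frame of bread_board between -0.006 and 0.006 m and height (world z) of crumb_tray below 0.006 m and angle between the x axis of crumb_tray and the x axis of bread_board, either way round below 0.06 rad), for 0.2 s.
At the end, for the whole second after the job is handed in: The crumb tray lies flat on the worktop under the deck, its origin within 9 mm of x = -7 mm along the board's x axis (lengthwise at most 9 mm out of home), within 6 mm sideways and 0.06 rad of the board's direction, at rest; the keeper is shut to within 0.15 rad (all of step 1 and value of joint keeper below 0.15 rad and linear speed of crumb_tray below 0.02 m/s); the robot touches nothing.
It fails at once if the sugar shaker is moved by more than 3 cm or tipped (distance of sugar_shaker from where it was at the start of the episode above 0.03 m or angle between sugar_shaker's own z axis and vertical above 0.5 rad).
It fails at once if the honey jar is moved by more than 3 cm or tipped (distance of honey_jar from where it was at the start of the episode above 0.03 m or angle between honey_jar's own z axis and vertical above 0.5 rad).
It fails at once if the tub is moved by more than 3 cm or tipped (distance of tub from where it was at the start of the episode above 0.03 m or angle between tub's own z axis and vertical above 0.5 rad).
It also fails if it takes over 58 s, if anything falls off the work surface, if the arm or the gripper's body presses on something with over 40 N, if the wrist force passes 120 N, or if a joint passes its speed limit or range.

ROBOT

A 7-joint arm with a two-finger parallel gripper is mounted at the origin on a cart in front of the work surface, level with it; the furniture and walls round the work are solid. World frame = base frame: x ahead of the robot, y to its left, z up, the work surface at z = 0. Lengths are in m, angles in degrees, forces in N, time in s.
With the tool pointing down it reaches from about 0.425 to 0.8 m from the base axis. Payload 8.3 kg.
Tool frame: the origin (TCP) lies at the very end of the fingers, on their centre line; the grasp point (between the pads) lies 19 mm behind it; z points along the fingers, y is the direction in which the jaws open and shut (so a half turn about z gives the same grasp; the last joint's range is limited). The gripper opens to 85 mm and grips with 20 to 120 N. Pads are 22 mm wide; open, the fingers measure 114 mm over their backs; the gripper's body (76 mm by 85 mm) begins 54 mm behind the grasp point. The pads swing forward as they close: fully open they stand 13 mm farther back than shut.
Start: joints at [63.203, 21.967, 0.94, 78.501, -0.361, 79.538, -2.664], TCP at [0.246, -0.574, 0.231] pointing down, gripper open.
Joint ranges: [-169.22, 169.22], [-14.56, 117.87], [-87.37, 89.26], [10.42, 133.3], [-82.24, 262.24], [0.94, 117.77], [-172.7, 172.7]. Speed limits (degrees/s): [136.94, 136.94, 172.46, 172.46, 180, 180, 180].

INTERFACE

Orientations are given as a 3x3 rotation matrix whose columns are the frame's x, y, z axes.
In Python, from rig import env, optics, ticket gives the robot as it stands. The module is installed in compiled form; this text tells all that it offers. Calls block until the motion is done:
- env.movep(position, orientation): joint-space move of the TCP to a pose.
- env.move_l(position, attitude=None, vel=0.15): straight line of the TCP; attitude=None keeps the orientation; vel is the mean speed in m/s.
- env.move_j(angles): joint-space move.
- env.grip(opening, grip_force=None): opening from 0.0 (shut) to 1.0 (fully open); grip_force is the grip in N (None keeps the last); returns when the fingers have stopped.
- env.hold(seconds).
- env.inverse_kinematics(position, orientation): joint angles nearest the present ones, or None.
- optics.get_image(name): name is "side" or "top"; returns a dict with "color" (480x640x3 uint8, red, green, blue), "depth" (480x640 float32, m along the optical axis (not along the pixel's ray), 0 where there is no reading), "mtx" (3x3 intrinsics, pixels), "k1" (the pictures are not rectified: a ray, as slopes to the right and down, at radius r is drawn at 1 + k1 r^2 times it, then the intrinsics apply), "world_to_cam" (4x4, takes a point from world to camera coordinates). Camera axes: x right, y down, z forward; pixel columns grow to the right and rows downward; lengths in m; the calibration is good to about 2 mm. A picture is of the moment at which its call begins.
A pose or a line that the arm cannot do raises env.MotionError and nothing moves.
- ticket.finish_job(): hands the job in, once; it reports no verdict.
Readings, each from a call of its own:
- env.read_time(): time.
- env.read_q(): joint angles.
- env.read_joint_velocities(): joint speeds.
- env.read_tau(): joint torques, N m.
- env.read_ee_pos(): TCP position.
- env.read_tool_rot(): TCP orientation.
- env.read_ft_force(): force on the tool from outside, world axes, zero at the start.
- env.read_torque(): the same for the moment, N m.
- env.read_gripper_width(): opening from 0.0 (shut) to 1.0 (fully open).
Only numpy, scipy, OpenCV 4.12 (cv2) and the standard library are available. Lean on these libraries where they do the work, as an engineer would, in place of code of your own. Each camera call takes 0.05 s, during which the arm holds its last target. There are 200 camera calls.

## Working session

There is one attempt and no reset: what is moved stays moved. The work goes in short steps, each a Python script; the robot and the scene stay as the last script left them, time stands still between calls to the robot, and variables do not carry over. Pictures are saved under pics/ and viewed, about 8 in all and at most 12, crops included, and the job is handed in when it is done.

```bash
mkdir -p pics; cat > h.py <<'E'
import numpy as np, cv2
from rig import env, optics, ticket
def shot(n):
    d=optics.get_image(n); return d
def save(d,f,crop=None,s=1):
    im=cv2.cvtColor(d['color'],cv2.COLOR_RGB2BGR)
    if crop: im=im[crop[1]:crop[3],crop[0]:crop[2]]
    cv2.imwrite('pics/'+f,cv2.resize(im,None,fx=s,fy=s,interpolation=cv2.INTER_CUBIC))
def rays(d,uv):
    K=np.array(d['mtx']);uv=np.array(uv,float).reshape(-1,1,2)
    n=cv2.undistortPoints(uv,K,np.array([d['k1'],0,0,0.])).reshape(-1,2)
    return np.c_[n,np.ones(len(n))]
def onz(d,uv,z):
    T=np.array(d['world_to_cam']);R=T[:3,:3];c=-R.T@T[:3,3]
    r=rays(d,uv)@R
    return c+r*((np.broadcast_to(z,len(r))-c[2])/r[:,2])[:,None]
def cloud(d):
    v,u=np.mgrid[:480,:640];dep=d['depth'].ravel()
    T=np.array(d['world_to_cam']);R=T[:3,:3]
    P=(rays(d,np.c_[u.ravel(),v.ravel()])*dep[:,None]-T[:3,3])@R
    P[dep==0]=np.nan
    return P.reshape(480,640,3)
def proj(d,P):
    T=np.array(d['world_to_cam']);r,_=cv2.Rodrigues(T[:3,:3])
    return cv2.projectPoints(np.array(P,float).reshape(-1,3),r,T[:3,3],np.array(d['mtx']),np.array([d['k1'],0,0,0.]))[0].reshape(-1,2)
def Rz(yaw): # tool down, tool y axis... x axis at yaw
    c,s=np.cos(yaw),np.sin(yaw); return np.array([[c,s,0],[s,-c,0],[0,0,-1.]])
E
python3 - <<'E'
from h import *
import pickle
for n in('top','side'):
    d=shot(n);save(d,n+'0.png');pickle.dump(d,open(n+'0.pkl','wb'))
    T=np.array(d['world_to_cam']);print(n,-T[:3,:3].T@T[:3,3],T[2,:3],d['k1'],(d['depth']>0).mean())
print(env.read_time(),env.read_tool_rot())
E
```

```text
top [0.44678604 0.11681223 1.19072863] [ 0.13032073 -0.01912077 -0.9912875 ] -0.023978077982790943 0.9958984375
side [0.64521622 0.93443874 0.58247559] [-0.036116   -0.84852885 -0.52791517] -0.06353275819208094 0.8290397135416666
0.1 [[ 9.19164854e-01  3.93872356e-01 -7.33628658e-04]
 [ 3.93873036e-01 -9.19163484e-01  1.58758410e-03]
 [-4.90191830e-05 -1.74820806e-03 -9.99998471e-01]]
```

View pics/top0.png

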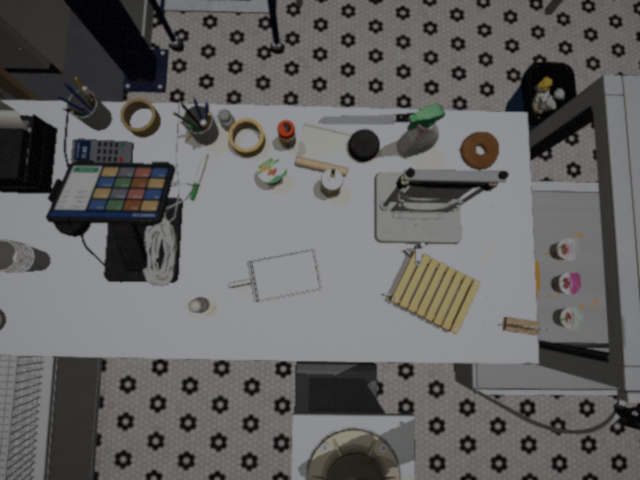

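View pics/side0.png

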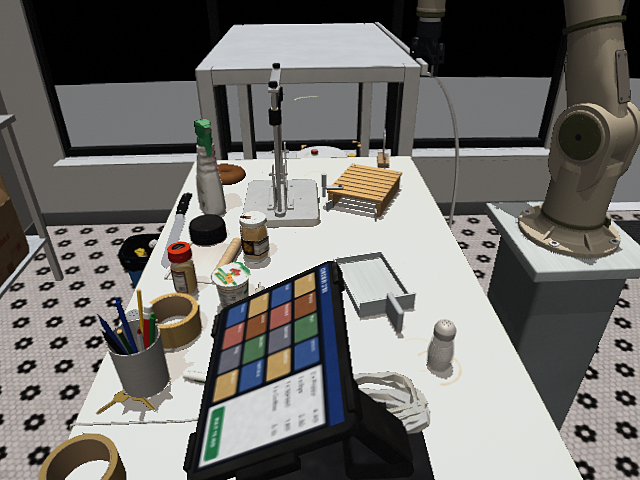

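```bash
python3 - <<'E'
from h import *
import pickle
d=pickle.load(open('top0.pkl','rb'));save(d,'crop1.png',(375,235,495,340),6)
P=cloud(d)
for u,v in [(265,255),(418,205),(435,290),(198,305),(270,173),(331,180)]: print(u,v,P[v,u].round(3))
s=pickle.load(open('side0.pkl','rb'));save(s,'crop2.png',(310,150,430,340),3.1)
# tray rim mask via height
z=P[...,2]
m=(z>0.008)&(z<0.06)&(P[...,0]<0.6)&(P[...,0]>.3)
np.set_printoptions(suppress=True,precision=3)
n,l,st,c=cv2.connectedComponentsWithStats(m.astype(np.uint8))
for i in range(1,n):
    if st[i,4]>60: print(st[i],P[l==i].mean(0),cv2.minAreaRect(P[l==i][:,:2].astype(np.float32)))
E
```

```text
265 255 [ 0.562  0.243 -0.004]
418 205 [ 0.703 -0.168  0.023]
435 290 [ 0.475 -0.204  0.047]
198 305 [0.426 0.395 0.083]
270 173 [0.769 0.23  0.071]
331 180 [0.745 0.072 0.102]
[ 100  236   80   50 2535] [0.533 0.559 0.03 ] ((0.537184476852417, 0.5749461650848389), (0.2126055210828781, 0.125701442360878), 89.890380859375)
[ 382  245   99   89 4000] [ 0.473 -0.204  0.049] ((0.4802835285663605, -0.1982140839099884), (0.21283993124961853, 0.15875458717346191), 63.63081359863281)
[ 29 248  21  24 211] [0.531 0.821 0.035] ((0.530882716178894, 0.8245289325714111), (0.024533098563551903, 0.06066369637846947), 81.42357635498047)
[228 248  94  54 514] [0.502 0.232 0.027] ((0.5037862658500671, 0.21582984924316406), (0.11044995486736298, 0.2342638075351715), 12.144119262695312)
[194 296  16  17 108] [0.43  0.392 0.042] ((0.42896267771720886, 0.39772123098373413), (0.0417512021958828, 0.028271250426769257), 20.641931533813477)
[  0 310   6  20  63] [0.377 0.923 0.017] ((0.3768969178199768, 0.9234404563903809), (0.04929610341787338, 0.012028727680444717), 7.150842189788818)
[503 317  37  19 450] [ 0.385 -0.441  0.017] ((0.3844771087169647, -0.44401609897613525), (0.09311475604772568, 0.03620206564664841), 81.95404052734375)
[552 345  26  16 194] [ 0.321 -0.533  0.035] ((0.3288908898830414, -0.5419198274612427), (0.029885172843933105, 0.05929354205727577), 40.17089080810547)
```

View pics/crop1.png

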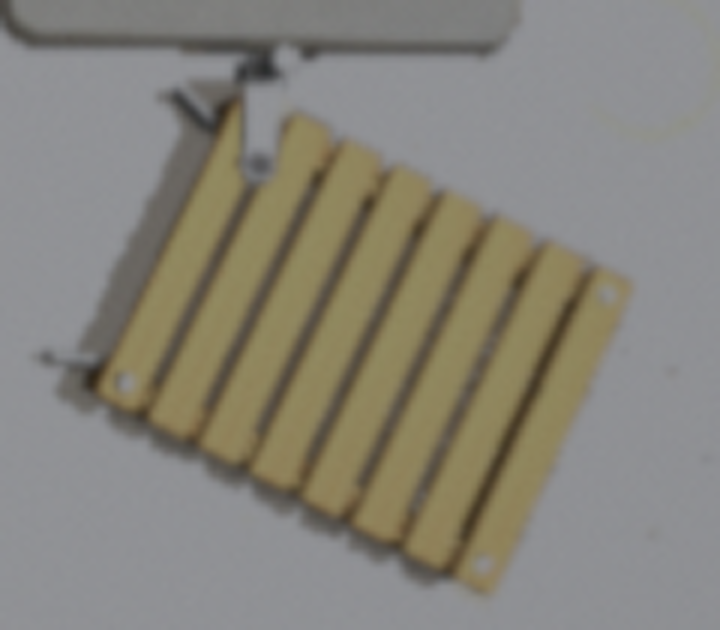

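View pics/crop2.png

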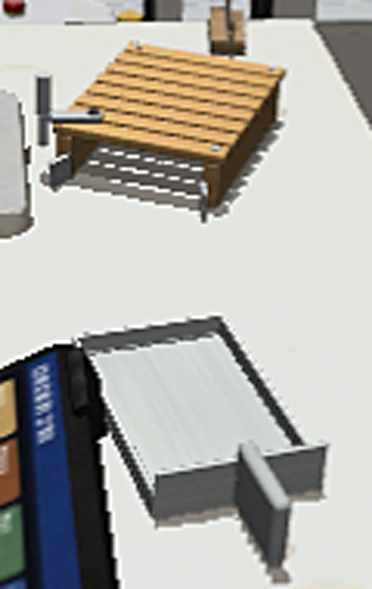

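```bash
cat > m.py <<'E'
from h import *
import pickle
np.set_printoptions(suppress=True,precision=4)
d=pickle.load(open('top0.pkl','rb'))
hsv=cv2.cvtColor(d['color'],cv2.COLOR_RGB2HSV)
m=cv2.inRange(hsv,(15,60,90),(35,255,255));b=np.zeros_like(m);b[240:340,380:490]=255;m&=b
m=cv2.morphologyEx(m,cv2.MORPH_CLOSE,np.ones((5,5)))
v,u=np.nonzero(m);P=onz(d,np.c_[u,v],.05)[:,:2].astype(np.float32)
print(len(P),cv2.minAreaRect(P))
sc=onz(d,np.array([[125,382],[607,293],[482,565],[260,163]])/6+np.array([375,235])-.4,.05)
print('screws',sc)
# board: -y mouth, +y far, -y far screws
ex=sc[2]-sc[0];ey=sc[1]-sc[2];print(np.linalg.norm(ex),np.linalg.norm(ey),np.degrees(np.arctan2(ex[1],ex[0])),np.degrees(np.arctan2(ey[1],ey[0]))-90)
print('centre screws',(sc[0]+sc[1])/2)
# knob top (crop ~ (290,55)), z=.091
print('knob',onz(d,[[290/6+374.6,57/6+234.6]],.091))
print('uprights',onz(d,[[405,180],[492,180]],.34))
print('jar,tub,shaker', onz(d,[[331,182],[270,172],[199,305]],[.099,.071,.09]))
E
python3 m.py
```

```text
4078 ((0.47154757380485535, -0.2028891146183014), (0.18912643194198608, 0.14909596741199493), 64.1507568359375)
screws [[ 0.4518 -0.1002  0.05  ]
 [ 0.4935 -0.31    0.05  ]
 [ 0.3769 -0.253   0.05  ]
 [ 0.5469 -0.1593  0.05  ]]
0.17023744156998036 0.12974783100973894 -116.10397038270912 -116.0255780723235
centre screws [ 0.4726 -0.2051  0.05  ]
knob [[ 0.5882 -0.1625  0.091 ]]
uprights [[ 0.6837 -0.065   0.34  ]
 [ 0.6883 -0.2402  0.34  ]]
jar,tub,shaker [[0.741  0.0721 0.099 ]
 [0.7715 0.23   0.071 ]
 [0.4263 0.3909 0.09  ]]
```

```bash
cat >> h.py <<'E'
D=np.pi/180
def T2(x,y,a):
    c,s=np.cos(a),np.sin(a); return np.array([[c,-s,x],[s,c,y],[0,0,1]])
B=T2(.472,-.204,-116*D)
def bp(x,y): return (B@[x,y,1])[:2]
E
python3 - <<'E'
from h import *
tr=T2(.5104,.185,-77.9*D); g=(tr@[-.126,0,1])[:2]
R0,R1=Rz(102.1*D),Rz(64*D)
for p,R in [((*g,.15),R0),((*g,.017),R0),((*bp(-.351,0),.017),R1),((*bp(-.133,0),.017),R1)]:
    print(np.round(p,3),np.round(env.inverse_kinematics(p,R),1))
try:
    env.movep((.42,-.2,.26),Rz(50*D)); env.movep((.45,.12,.26),Rz(90*D))
    env.movep((*g,.13),R0); env.move_l((*g,.017),vel=.12)
    env.grip(0.0,60)
    print(env.read_gripper_width(),env.read_ft_force(),env.read_time(),env.read_ee_pos())
except env.MotionError as e: print('ERR',e)
d=shot('side');save(d,'g.png',(300,180,460,380),3)
E
```

```text
[0.484 0.308 0.15 ] [ 13.2  36.3 -70.1  91.4  34.8  77.2 -49.2]
[0.484 0.308 0.017] [  0.3  36.1 -47.8  98.8  30.6  59.  -46.3]
[0.626 0.111 0.017] [ 12.9  39.  -37.   88.9  25.7  60.9 -56.6]
[ 0.53  -0.084  0.017] [ 26.5  25.7 -25.5 105.3  13.7  52.1 -31.3]
0.1325635915238472 [-1.11972455  0.24317677  1.94924206] 5.5333 [0.48405153 0.30822691 0.01721161]
```

View pics/g.png

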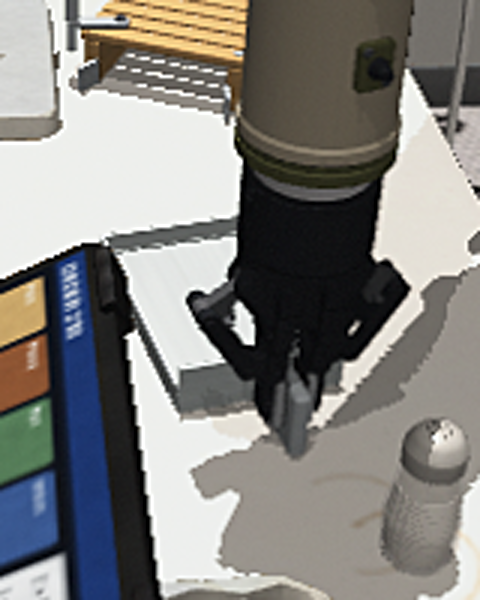

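The gripper holds the fin (width about 11 mm) with the shaker clear. Next is the staging pose in front of the mouth.

```bash
python3 - <<'E'
from h import *
import pickle
env.move_l((*bp(-.351,0),.017),Rz(64*D),vel=.08)
print(env.read_gripper_width(),env.read_ft_force(),env.read_time(),env.read_ee_pos())
d=shot('top');pickle.dump(d,open('top1.pkl','wb'))
print('expected tray corners px',proj(d,[(*bp(-.225+a,b),.018) for a,b in((.086,.055),(.086,-.055),(-.086,-.055),(-.086,.055))]).round(1).tolist())
save(d,'st.png',(310,200,470,320),5)
E
```

```text
0.1308707573245758 [-1.51413854  5.02672368  5.39928472] 8.7667 [0.62592869 0.11069161 0.01722921]
expected tray corners px [[394.1, 249.2], [376.1, 285.9], [318.2, 256.4], [336.8, 220.1]]
```

View pics/st.png

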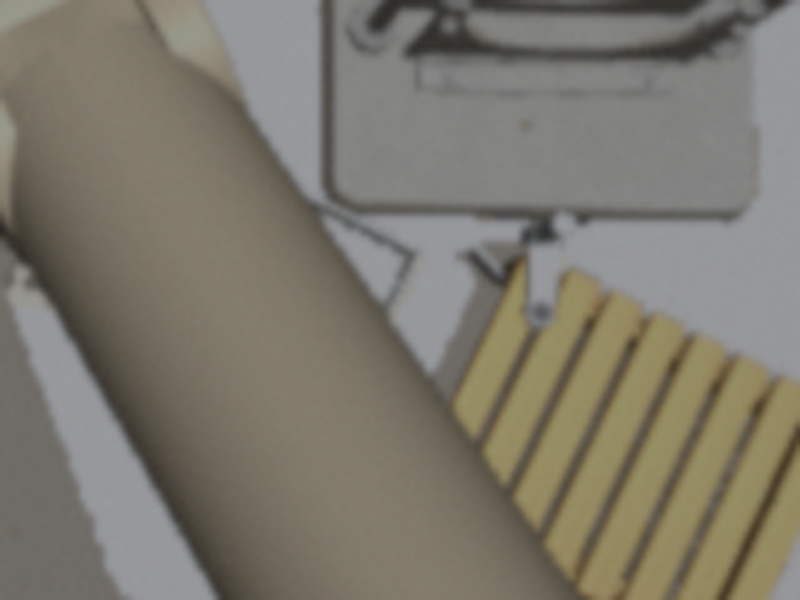

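```bash
python3 - <<'E'
from h import *
R=B[:2,:2]
def go(x,y,v=.06):
    env.move_l((*bp(x-.126,y),.017),vel=v)
    f=env.read_ft_force(); print(x,y,'f board',(R.T@f[:2]).round(1),f[2].round(1),round(env.read_gripper_width(),3),round(env.read_time(),1),flush=True)
    return R.T@f[:2]
go(-.225,-.0015)
for x in (-.205,-.19,-.175,-.16,-.145,-.13,-.115):
    f=go(x,-.0015)
    if abs(f[0])>25 or abs(f[1])>25: break
E
```

```text
-0.225 -0.0015 f board [-1.8  1.7] 4.9 0.132 9.1
-0.205 -0.0015 f board [-0.7  0.4] 7.5 0.127 9.6
-0.19 -0.0015 f board [-0.5  0.3] 7.7 0.131 9.9
-0.175 -0.0015 f board [-0.2  1.7] 5.9 0.129 10.3
-0.16 -0.0015 f board [-0.9  1. ] 6.9 0.131 10.8
-0.145 -0.0015 f board [-0.9  0.6] 7.4 0.133 11.2
-0.13 -0.0015 f board [-0.6  2.4] 5.6 0.135 11.6
-0.115 -0.0015 f board [-0.4  1.7] 5.8 0.132 11.9
```

```bash
python3 - <<'E'
from h import *
R=B[:2,:2]
def go(x,y,v=.06):
    env.move_l((*bp(x-.126,y),.017),vel=v)
    f=env.read_ft_force(); print(x,y,'f board',(R.T@f[:2]).round(1),f[2].round(1),round(env.read_gripper_width(),3),round(env.read_time(),1),flush=True)
    return R.T@f[:2]
y=-.0015
for x in (-.095,-.075,-.055,-.035,-.02,-.014,-.011,-.009,-.007,-.005,-.003,-.001):
    f=go(x,y,.06 if x<-.018 else .02)
    if abs(f[0])>15 or abs(f[1])>20: break
print(np.linalg.inv(B)@[*env.read_ee_pos()[:2],1])
E
```

```text
-0.095 -0.0015 f board [1.1 3.3] 6.4 0.127 12.4
-0.075 -0.0015 f board [0.8 4.8] 5.3 0.135 12.9
-0.055 -0.0015 f board [-1.   4.3] 4.3 0.132 13.4
-0.035 -0.0015 f board [-0.2  6.5] 4.5 0.132 13.9
-0.02 -0.0015 f board [-0.3  6.7] 3.6 0.134 14.3
-0.014 -0.0015 f board [-4.4  7.8] 1.0 0.133 14.7
-0.011 -0.0015 f board [-3.8  8.1] 1.1 0.131 15.0
-0.009 -0.0015 f board [-5.4  8. ] 1.0 0.133 15.3
-0.007 -0.0015 f board [-6.3  7.4] 0.9 0.134 15.5
-0.005 -0.0015 f board [-5.6  9.4] 0.5 0.131 15.8
-0.003 -0.0015 f board [-9.1  8.3] -0.0 0.133 16.0
-0.001 -0.0015 f board [-15.1   8.2] 0.1 0.131 16.3
[-1.32153221e-01 -4.26969365e-04  1.00000000e+00]
```

```bash
python3 - <<'E'
from h import *
import pickle
R=B[:2,:2]
for x in (.002,.006):
    env.move_l((*bp(x-.126,0.0),.017),vel=.02); env.hold(.2)
    print(x,(R.T@env.read_ft_force()[:2]).round(1),(np.linalg.inv(B)@[*env.read_ee_pos()[:2],1]).round(4))
env.grip(.45); print(env.read_ft_force().round(1))
p=env.read_ee_pos(); env.move_l((p[0],p[1],.20),vel=.15)
env.movep((*bp(-.25,-.02)*1,.27),Rz(64*D))
print(env.read_time())
t=shot('top');s=shot('side');pickle.dump((t,s),open('p2.pkl','wb'))
save(t,'t2.png',(365,230,495,340),6);save(s,'s2.png',(290,150,430,260),5)
E
```

```text
0.002 [-22.2   4.1] [-1.321e-01 -2.000e-04  1.000e+00]
0.006 [-32.8   3.2] [-1.32e-01 -2.00e-04  1.00e+00]
[-0.6 -0.1 -0.6]
19.7417
```

View pics/t2.png

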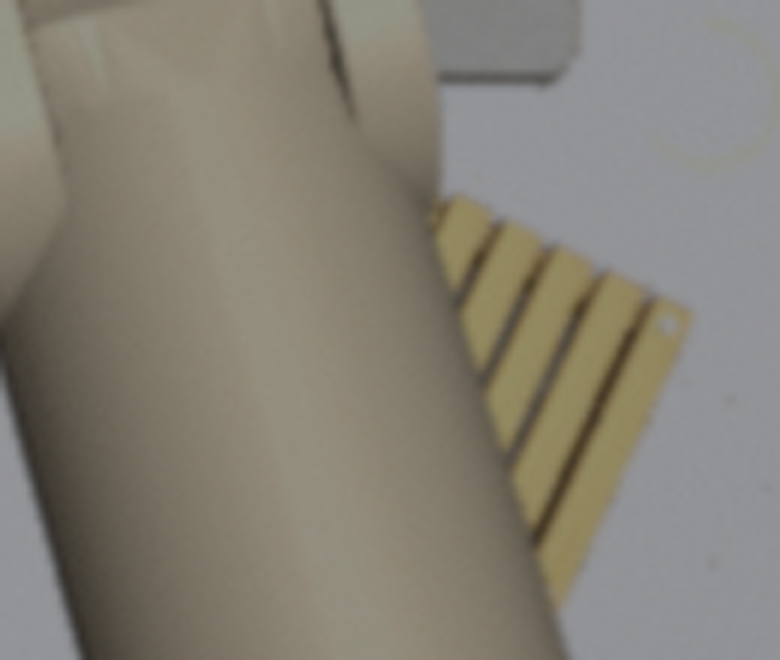

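View pics/s2.png

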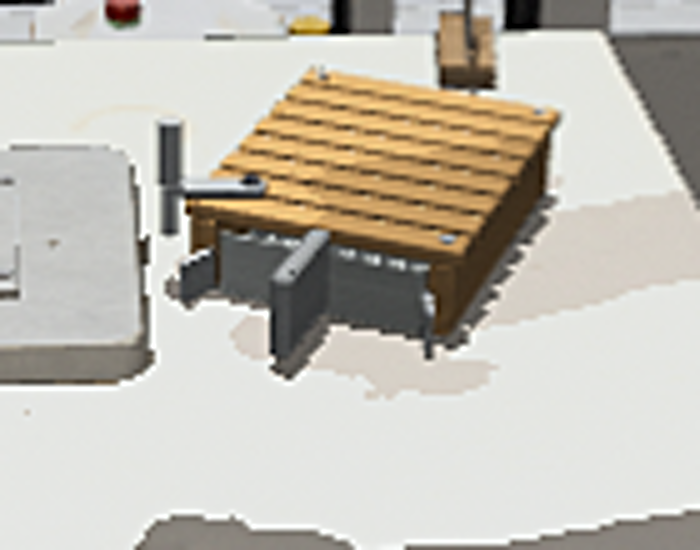

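```bash
python3 - <<'E'
from h import *
import pickle
t,s=pickle.load(open('p2.pkl','rb'))
k=onz(s,[[290+169.5/5-.4,150+124/5-.4],[290+257/5-.4,150+183/5-.4]],[.091,.055])
t0=pickle.load(open('top0.pkl','rb'))
kt=onz(t0,[[288/6+374.6,57/6+234.6]],.091)
Bi=np.linalg.inv(B)
for p in (*k,*kt):
    b=(Bi@[p[0],p[1],1])[:2]; print(p.round(4),b.round(4),'q',np.arctan2(b[1]-.045,-(b[0]+.075)))
for q in (1.5,1.2,.8,.4,0): 
    p=bp(-.075-.042*np.cos(q),.045+.042*np.sin(q)); print(q,p.round(3),[None if (a:=env.inverse_kinematics((*p,.063),Rz(y*D))) is None else a.round(0).tolist() for y in (64,109,154)])
E
```

```text
[ 0.5873 -0.1591  0.091 ] [-0.0909  0.0839] q 1.1832415789698303
[ 0.5416 -0.1626  0.055 ] [-0.0677  0.0444] q -3.059328406739902
[ 0.5882 -0.1616  0.091 ] [-0.089   0.0859] q 1.2403646966238453
1.5 [ 0.584 -0.172] [[37.0, 31.0, -33.0, 92.0, 19.0, 62.0, -26.0], [42.0, 33.0, -39.0, 91.0, 23.0, 64.0, 16.0], [47.0, 36.0, -47.0, 91.0, 28.0, 65.0, 58.0]]
1.2 [ 0.587 -0.16 ] [[36.0, 31.0, -33.0, 92.0, 19.0, 62.0, -27.0], [41.0, 33.0, -40.0, 92.0, 23.0, 64.0, 15.0], [46.0, 36.0, -47.0, 91.0, 28.0, 65.0, 56.0]]
0.8 [ 0.585 -0.143] [[35.0, 31.0, -33.0, 93.0, 19.0, 62.0, -29.0], [40.0, 33.0, -40.0, 93.0, 23.0, 63.0, 13.0], [45.0, 35.0, -47.0, 92.0, 28.0, 65.0, 55.0]]
0.4 [ 0.577 -0.129] [[35.0, 30.0, -34.0, 95.0, 18.0, 61.0, -30.0], [40.0, 32.0, -40.0, 94.0, 22.0, 62.0, 12.0], [44.0, 34.0, -48.0, 94.0, 27.0, 64.0, 54.0]]
0 [ 0.564 -0.119] [[35.0, 28.0, -34.0, 97.0, 18.0, 60.0, -31.0], [40.0, 30.0, -41.0, 97.0, 22.0, 62.0, 11.0], [45.0, 32.0, -48.0, 97.0, 26.0, 63.0, 53.0]]
```

```bash
python3 - <<'E'
from h import *
import pickle
R=B[:2,:2]
# pivot from mean of measured knob and known geometry
q0=1.21
kp=lambda q: bp(-.075-.042*np.cos(q),.045+.042*np.sin(q))
yaw=lambda q: Rz((64-69*q/1.2)*D)
print(kp(q0))
try:
    env.movep((.50,-.10,.22),Rz(20*D))
    env.move_l((*kp(q0),.17),yaw(q0),vel=.15)
    env.grip(.5)
    env.move_l((*kp(q0),.062),vel=.08); print('down',env.read_ft_force().round(1))
    env.grip(0.0,40); w=env.read_gripper_width(); print(w,w*85,env.read_ft_force().round(1),env.read_time())
    if w*85>8:
        for q in list(np.arange(1.05,0,-.15))+[0,-.06]:
            env.move_l((*kp(q),.062),yaw(q),vel=.04); f=env.read_ft_force()
            print(round(q,2),f.round(1),round(env.read_gripper_width(),3),round(env.read_time(),1),flush=True)
            if np.linalg.norm(f)>40: break
        e=np.linalg.inv(B)@[*env.read_ee_pos()[:2],1];print(e,'q',np.arctan2(e[1]-.045,-(e[0]+.075)))
except env.MotionError as e: print('ERR',e)
s=shot('side');save(s,'s3.png',(270,130,430,260),4)
E
```

```text
[ 0.58714211 -0.16021707]
down [0.3 0.4 0.3]
0.12481362698518901 10.609158293741066 [-0.4  0.4  2.1] 23.5417
1.05 [-1.4  0.1  5.7] 0.123 23.9
0.9 [-3.7  0.3  6.1] 0.127 24.2
0.75 [-4.  -1.9  6.7] 0.127 24.5
0.6 [-4.2 -1.7  6.8] 0.123 24.8
0.45 [-4.4 -1.9  6.7] 0.128 25.1
0.3 [-4.7 -2.6  7.8] 0.126 25.4
0.15 [-4.1 -3.   6.8] 0.122 25.7
-0.0 [ 1.1 -5.3  3.2] 0.126 26.0
0 [ 0.4 -6.4  3.7] 0.122 26.3
-0.06 [ 9.3 -9.6 -3. ] 0.124 26.5
[-0.11467689  0.04613914  1.        ] q 0.028702498387262815
```

View pics/s3.png

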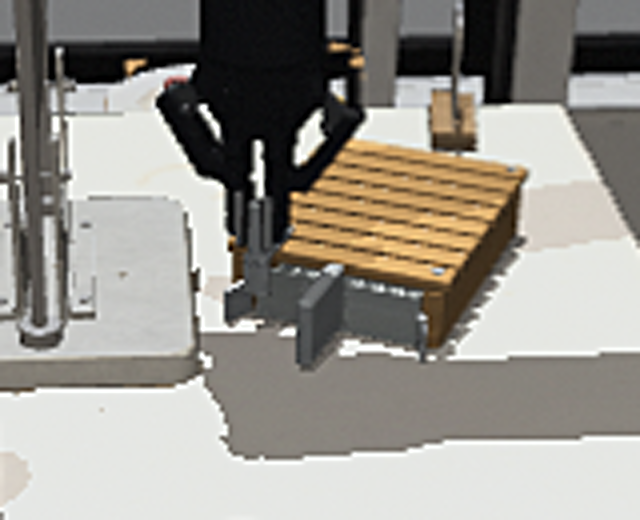

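Force rises at the stop, so the keeper is against its shut position, hanging in front of the panel. I'll release, lift clear, and take a last look.

```bash
python3 - <<'E'
from h import *
env.grip(.5); p=env.read_ee_pos()
env.move_l((p[0],p[1],.17),vel=.1); env.move_l((.46,.02,.26),vel=.15)
env.hold(.3); print(env.read_time(),env.read_ft_force().round(1))
s=shot('side');save(s,'s4.png',(150,130,460,380),2.4)
px=proj(s,[(*bp(-.117,.045),.091),(*bp(-.075,.045),.055)]);print('shut-knob-top, pivot px in crop',(px-[150,130])*2.4)
E
```

```text
29.9417 [-0.3  0.1 -0.5]
shut-knob-top, pivot px in crop [[441.28095297 122.25146248]
 [455.42667243 137.49606466]]
```

View pics/s4.png

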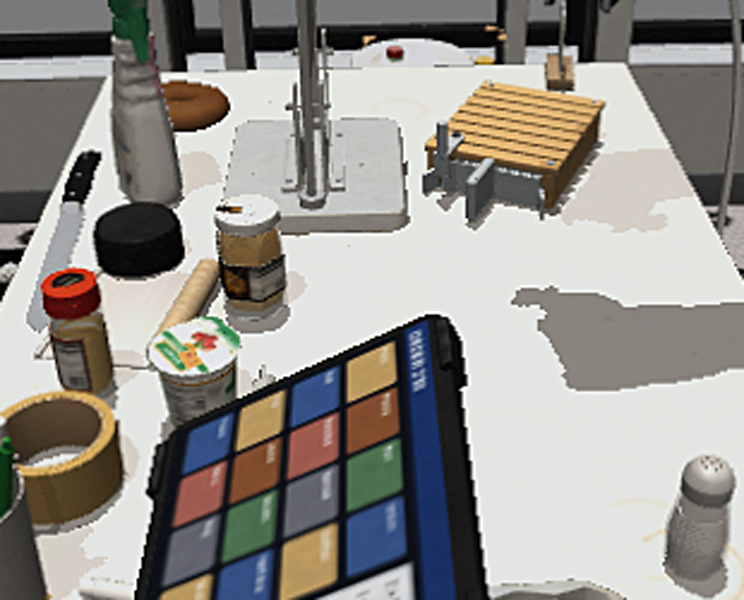

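The knob top is at (441,123) in the crop. I predicted (441,122) for shut. The tray is home, and the shaker, jar and tub are standing.

```bash
python3 -c "
from h import *
ticket.finish_job(); print(env.read_time())"
```

```text
the job is handed in; nothing more can be done
the job is handed in; nothing more can be done
```

The tray is fully home under the board and the keeper is shut in front of it. I handed the job in about 30 s into the 58 s limit; no verdict is reported.

- **Tray:** I pinched it by the fin, slid it round to the mouth and pushed it in to the end wall. The gripper position stopped changing while the push force rose to 33 N. That puts the tray origin at about x = −6 mm and y = 0 mm in the board's frame, going by my camera measurement of the board.
- **Keeper:** I pinched the knob and swung it along its arc until the force rose at the stop. The arm read about 0.03 rad there. In the last picture the knob top was within about one pixel of where it should be when shut.
- **Bystanders and arm:** The sugar shaker, honey jar and tub were standing, apparently undisturbed, though I did not measure their positions again. The arm was clear, with the wrist force near zero.

Two readings differed or stood out:
- **Keeper start angle:** The two camera views gave 1.18 and 1.24 rad. I used 1.21.
- **Side force:** It reached up to about 9 N during insertion, probably the tray rubbing one rail. It eased to about 3 N when I centred the tray.

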